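Square the blanks and index the drill guide

TASK

In the drilling jig, first tap the staggered stack of four thin metal blanks against the jig's back and left fences until all their edges line up flush. Then turn the indexing knob clockwise, feeling the clicks, three clicks on from where it is parked, so that the drill bush stands over the stack; do not run on to the fourth stop. Finish while still gripping the knob, held at the third stop, and leave the other things on the worktop where they are.

Things in the scene. Friction and masses are not known exactly. Their poses are not given: they have to be found in the camera images.
- drill_jig: Fixed drilling jig. Origin on the worktop under the centre of its nest; x to its back (away from the robot), y to its left, z up. Dark base plate, 8 mm high, x -55..+110, y -66..+138 mm. In the nest a pedestal 40 (x) x 56 (y) mm, top at z 20 mm, carries the stack. The indexing post stands behind the fences at (70, 100) mm: dial 68 mm across, top at z 42 mm, dots at the six stops.
- back_fence (a point): Middle of the back fence's inner face, at (30, 0, 30) mm of the jig; the fence runs from y -36 to +36 mm, is 9 mm thick and reaches up to z 40 mm, level with the top of the stack. The front of the nest is open: the blanks overhang the pedestal, so shut fingers with their tips at z 14 to 17 mm can push all four edges at once towards +x.
- left_fence (a point): Middle of the left fence's inner face, at (0, 40, 30) mm of the jig; the fence runs from x -22 to +22 mm, 9 mm thick, top at z 40 mm. The right side of the nest is open, with the same overhang: shut fingers push the blanks towards +y from there.
- nest (a point): Point of the jig at (0, 0, 20) mm, axes as the jig: where the centre of the stack's underside lies when the blanks touch both fences; a plate's origin is right above it when it is home.
- plate_0: Loose aluminium blank 60 (x) x 80 (y) x 5 mm, 65 g, number 0 from the bottom of the stack; origin at the centre of its underside, which lies 20 mm above the worktop. Starts shifted 3 to 16 mm away from each fence (towards -x and -y of the jig) and turned by up to 0.05 rad.
- plate_1: Loose aluminium blank 60 (x) x 80 (y) x 5 mm, 65 g, number 1 from the bottom of the stack; origin at the centre of its underside, which lies 25 mm above the worktop. Starts shifted 3 to 16 mm away from each fence (towards -x and -y of the jig) and turned by up to 0.05 rad.
- plate_2: Loose aluminium blank 60 (x) x 80 (y) x 5 mm, 65 g, number 2 from the bottom of the stack; origin at the centre of its underside, which lies 30 mm above the worktop. Starts shifted 3 to 16 mm away from each fence (towards -x and -y of the jig) and turned by up to 0.05 rad.
- plate_3: Loose aluminium blank 60 (x) x 80 (y) x 5 mm, 65 g, number 3 from the bottom of the stack; origin at the centre of its underside, which lies 35 mm above the worktop. Starts shifted 3 to 16 mm away from each fence (towards -x and -y of the jig) and turned by up to 0.05 rad.
- index_turn (a joint): Angle of the knob and its guide arm about the post's upright axis, rad: 0 parked (start), growing clockwise seen from above. Detents every 24 degrees (0.419 rad): third stop at 1.257; two more at 1.676 and 2.094, then an end stop. A click takes up to about 0.22 N m; the detent pulls the knob into a near stop and keeps it there.
- index_knob: The knob with its guide arm (origin on the worktop, on the axis): an upright black bar, 14 mm thick along its own x, 44 mm long along its own y, from z 56 to 88 mm above the worktop, flat sides for gripping. Its own x axis points along the guide arm, which turns rigidly with it below: flat steel 14 mm wide, 122 mm long to the bush, from z 46 to 52 mm, parked behind the back fence.
- knob_grip (a point): On the knob's axis, 74 mm above the worktop, half-way up the bar, axes as the knob: where to pinch it across its own x, from above.
- bush (a point): Lower face of the brass drill bush at the end of the guide arm, 20 mm wide, 12 mm high, 4 mm above the stack; at the third stop it stands over the middle of the squared stack.
- screwdriver: Bystander, loose: a screwdriver 140 mm long, on the worktop right of the jig. Leave it alone.
- tape_roll: Bystander, loose: a roll of black tape, 62 mm across, 19 mm high, on the worktop left of the jig. Leave it alone.
- cutters: Bystander, loose: side cutters 144 mm long, 14 mm high, on the worktop at the right, back corner of the jig. Leave it alone.
- cell: Bystander, loose: a block battery standing up, 18 x 27 x 48 mm high, on the worktop left of the jig. Leave it alone.
Not all that is in view belongs to the job. Leave any brown or pink look-alike of the plate_3 alone. Leave any yellow look-alike of the plate_2 alone.

How it is judged:
By the outcome, as a careful person would: the job done as asked, in the order asked, and still so for the second after the job is handed in, while the arm keeps its last pose, push and grip.
It also fails if it takes over 67 s, if anything falls off the work surface, if the arm or the gripper's body presses on something with over 40 N, if the wrist force passes 120 N, or if a joint passes its speed limit or range.

ROBOT

A 6-joint arm with a two-finger parallel gripper is mounted at the origin on a cart in front of the work surface, level with it; the furniture and walls round the work are solid. World frame = base frame: x ahead of the robot, y to its left, z up, the work surface at z = 0. Lengths are in mm, angles in rad, forces in N, time in s.
With the tool pointing down it reaches from about 250 to 775 mm from the base axis. Payload 4 kg.
Tool frame: the origin (TCP) lies at the very end of the fingers, on their centre line; the grasp point (between the pads) lies 19 mm behind it (r.pinch_z is the distance from the TCP to the grasp point, in mm); y points along the fingers, x is the direction in which the jaws open and shut, and the axes are right-handed (so a half turn about y gives the same grasp; the last joint's range is limited). The gripper opens to 94 mm and grips with 3 to 60 N. Pads are 16 mm wide; open, the fingers measure 119 mm over their backs; the gripper's body (75 mm by 177 mm) begins 78 mm behind the grasp point.
Start: joints at [-1.407, 0.087, 1.371, -0, 1.684, -0.103], TCP at [145.002, -530.561, 205.506] pointing down, gripper open.
Joint ranges: [-3.1, 3.1], [-0.76, 2.03], [0.27, 2.55], [-1.08, 4.22], [0.17, 2.65], [-2.57, 2.57]. Speed limits (rad/s): [2.79, 2.79, 3.14, 3.14, 3.14, 3.14].

INTERFACE

Orientations are given as a rotation vector (axis times angle).
In Python, from cell import r, optics gives the robot as it stands.
- The arm moves only by the tool send_rows, never from a script. Its argument "steps" is a list of rows, each a list of 3 entries, a list of its own where there are three numbers: the shift along the tool's x, y, z in mm, then the turn, a rotation vector about the tool's x, y, z in rad, then the gripper command: -1 is shut, 1 is fully open, values between are in proportion. A call has 1 to 12 rows; each row is the pose to reach, as a shift and turn from the pose commanded when the call began, along the tool's axes at that moment; what a row does not reach only later rows make up. A row lasts 1/10 s, in which the tool goes at most 50 mm and 8.59 degrees, less where a joint would pass 70% of its speed; a pose out of reach is approached as far as the arm can. A call with a gripper value outside its range is refused whole. The fingers move at their own pace and stop on an object; the grip force is fixed at half the most. Time passes only in rows, so rows that repeat a pose let the fingers close. It gives the time, the measured TCP pose, the force and the opening at its end, in the units of the state.
- r.get_state(): the state, without advancing time (a new reading comes with each control period).
- optics.snapshot(name): name is "side" or "top"; returns the picture (400x640x3 uint8, blue, green, red); there is no depth.
- optics.camera_params(name): a dict with "fx", "fy", "cx", "cy" (pixels), "view" (4x4, takes a point from world to camera coordinates). Camera axes: x right, y up, looking along -z (the intrinsics and any distortion apply to the point x, -y, -z); pixel columns grow to the right and rows downward; lengths in mm; the calibration is good to about 2 mm. A picture is of the moment at which its call begins. camera_params takes no time and is no camera call.
- r.hand_in(): hands the job in, once; it reports no verdict.
Trained networks look in the newest picture that a camera, given by its name, has taken for a name from the list of things; names that differ only in an ending like _2 or _b are one class to them, and where a whole thing is asked for, a point or a joint stands for the part that bears it (a point fixed in the world has none). Each returns a list of dicts, best first, with "score" (0 to 1); they miss things now and then, are a little off and sometimes report something else, mostly with a low value. They report only what shows in the picture. A call takes as long as a camera call. They do not tell look-alikes from the thing itself.
- optics.look_for(camera, target): "at" ([x, y, z] in mm, in the coordinates of the camera as it stood for that picture, good to about 4 mm: the middle of the surface that is visible of it).
- optics.masks_of(camera, target): "pixels" (400x640 bool, what is visible of it).
- optics.pinpoint(camera, target): "at" ([x, y, z] in mm, in the coordinates of the camera as it stood for that picture, good to about 4 mm: a listed point, or the origin of a listed thing).
The state is a dict: "time_s": time; "qpos": joint angles; "dq": joint speeds; "joint_torque": joint torques, N m; "position": TCP position; "ee_rot": TCP orientation; "contact_force": force on the tool from outside, world axes, zero at the start; "moment": the same for the moment, N m; "opening": opening from 0.0 (shut) to 1.0 (fully open).
Only numpy, scipy, OpenCV 4.12 (cv2) and the standard library are available. Lean on these libraries where they do the work, as an engineer would, in place of code of your own. Each camera call takes 0.05 s, during which the arm holds its last target.

## Working session

There is one attempt and no reset: what is moved stays moved. The work goes in short steps, Python scripts to look and compute and a tool call to move; the robot and the scene stay as the last step left them, time stands still between calls to the robot, and variables do not carry over. Pictures are saved under pics/ and viewed, and the job is handed in when it is done.

Besides the shell and the picture viewer there is one more tool, called by a JSON object that holds its "fn" and its "kwargs", one argument or row to a line. send_rows: Moves the arm, as the interface text tells. Its arguments: {"type":"object","properties":{"steps":{"type":"array"}},"required":["steps"]}

```bash
ls; mkdir -p pics; python3 - <<'E'
from cell import r, optics
import cv2, numpy as np
for n in ("top","side"):
    im=optics.snapshot(n); cv2.imwrite(f"pics/{n}0.png",im)
    p=optics.camera_params(n); print(n,p)
    V=np.linalg.inv(np.array(p["view"]))
    for t in ("drill_jig","nest","back_fence","left_fence","knob_grip","bush","plate_3","plate_0"):
        for d in optics.pinpoint(n,t)[:3]:
            print(t,round(d["score"],2),(V@np.r_[d["at"],1])[:3].round(1))
print(r.get_state())
E
```

```text
pics
top {'fx': 371.53808129702225, 'fy': 371.53808129702225, 'cx': 320.9072144845745, 'cy': 197.6649649338015, 'view': array([[-1.90481707e-01, -9.81686395e-01, -2.92262879e-03,
         6.64249558e+01],
       [ 9.59805077e-01, -1.86859444e-01,  2.09422451e-01,
        -5.61215282e+02],
       [-2.06133292e-01,  3.70859920e-02,  9.77820891e-01,
        -7.97983931e+02],
       [ 0.00000000e+00,  0.00000000e+00,  0.00000000e+00,
         1.00000000e+00]])}
drill_jig 0.67 [530.8  -5.2  -2.9]
nest 0.85 [535.9  -4.7  20.1]
back_fence 0.63 [563.5   1.6  28.6]
left_fence 0.59 [534.3  34.7  28.1]
knob_grip 0.88 [596.  103.1  74.2]
bush 0.65 [677.5  12.3  41.8]
plate_3 0.85 [ 394.1 -119.2   -5.7]
plate_3 0.8 [ 403.6 -295.6    0.5]
plate_3 0.76 [521.8 -16.3  34.5]
plate_0 0.85 [ 394.1 -119.2   -5.7]
plate_0 0.8 [ 403.6 -295.6    0.5]
plate_0 0.76 [521.8 -16.3  34.5]
side {'fx': 505.892828825065, 'fy': 505.892828825065, 'cx': 323.6369855623955, 'cy': 194.63124964670726, 'view': array([[-8.25685735e-01, -5.63972389e-01,  1.33495888e-02,
         4.31030392e+02],
       [ 2.03451228e-01, -2.75
[... 689 characters left out ...]
 -25.   34.8]
plate_0 0.74 [ 402.5 -294.6   -5.2]
{'time_s': 0.9, 'qpos': array([-1.40710471e+00,  8.71808003e-02,  1.37067652e+00, -1.11194411e-05,
        1.68363412e+00, -1.03079763e-01]), 'dq': array([ 0.0007169 ,  0.0008348 , -0.00033694, -0.00016382,  0.00066074,
       -0.00062255]), 'joint_torque': array([-1.01970392e-03, -3.40035188e+01, -3.02601671e+01,  7.17115612e-02,
        2.35563418e-02,  3.80576637e-06]), 'position': array([ 144.99499459, -530.55842657,  205.5283089 ]), 'ee_rot': array([-1.32374114,  1.01042088, -1.01053101]), 'contact_force': array([0.09910787, 0.17377652, 0.38353621]), 'moment': array([-0.00945922, -0.03356399,  0.03488103]), 'opening': 0.9987441531500095}
```

View images.

View pics/top0.png

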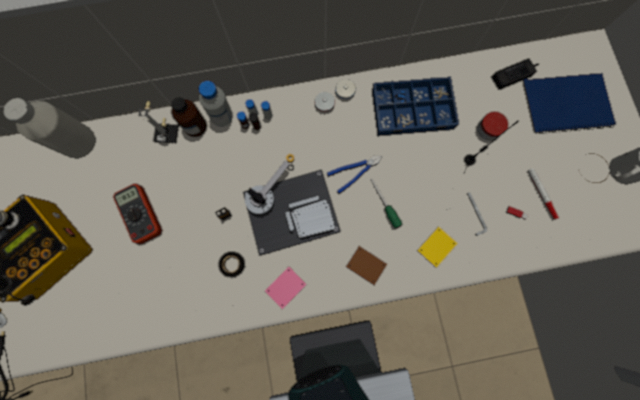

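View pics/side0.png

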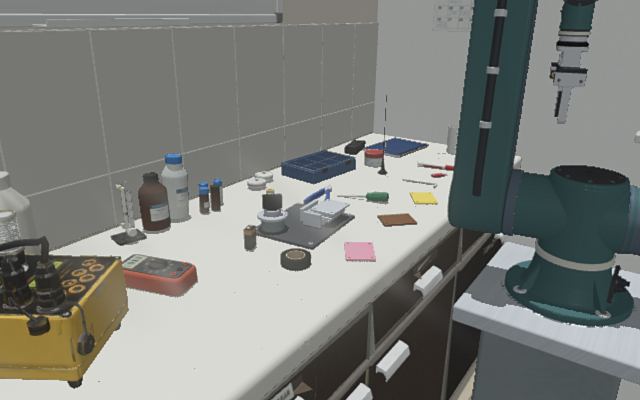

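```bash
python3 - <<'E'
from scipy.spatial.transform import Rotation as R
from cell import r
print(R.from_rotvec(r.get_state()["ee_rot"]).as_matrix().round(3))
E
```

```text
[[ 0.264  0.     0.965]
 [-0.965 -0.     0.264]
 [ 0.    -1.    -0.   ]]
```

```bash
cat > h.py <<'E'
from cell import r, optics
import cv2, numpy as np
from scipy.spatial.transform import Rotation as R
def proj(n,P):
    p=optics.camera_params(n); P=np.atleast_2d(P)
    c=(np.array(p["view"])@np.c_[P,np.ones(len(P))].T).T
    return np.c_[p["cx"]+p["fx"]*c[:,0]/-c[:,2], p["cy"]+p["fy"]*-c[:,1]/-c[:,2]]
def jw(pose,P):
    x,y,a=pose; P=np.atleast_2d(P).astype(float); c,s=np.cos(a),np.sin(a)
    return np.c_[x+c*P[:,0]-s*P[:,1], y+s*P[:,0]+c*P[:,1], P[:,2]]
def crop(n,im,cx,cy,w,k,name,lines=()):
    h=int(w*0.75); x0=int(cx-w/2); y0=int(cy-h/2)
    c=cv2.resize(im[y0:y0+h,x0:x0+w],None,fx=k,fy=k,interpolation=cv2.INTER_CUBIC)
    for L,col in lines:
        q=((L-[x0,y0]+0.5)*k).astype(int)
        cv2.polylines(c,[q.reshape(-1,1,2)],True,col,1)
    cv2.imwrite(f"pics/{name}.png",c)
BASE=[[-55,-66,8],[110,-66,8],[110,138,8],[-55,138,8]]
BF=[[30,-36,40],[39,-36,40],[39,36,40],[30,36,40]]
LF=[[-22,40,40],[22,40,40],[22,49,40],[-22,49,40]]
E
python3 - <<'E'
from h import *
pose=(533,-3,0.0)
for n,(cx,cy,w,k) in {"top":(292,212,130,6),"side":(303,220,130,6)}.items():
    im=cv2.imread(f"pics/{n}0.png")
    m=optics.masks_of(n,"drill_jig"); print(n,[(round(d["score"],2),d["pixels"].sum()) for d in m])
    crop(n,im,cx,cy,w,k,n+"c0",[(proj(n,jw(pose,B)),c) for B,c in ((BASE,(0,0,255)),(BF,(0,255,0)),(LF,(255,0,0)))])
E
```

```text
top [(0.72, np.int64(4803))]
side [(0.93, np.int64(3181))]
```

View pics/topc0.png

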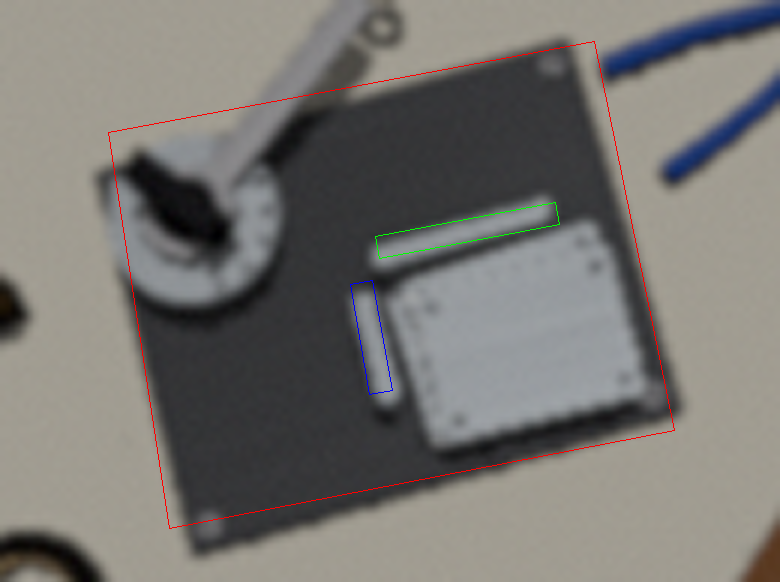

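View pics/sidec0.png

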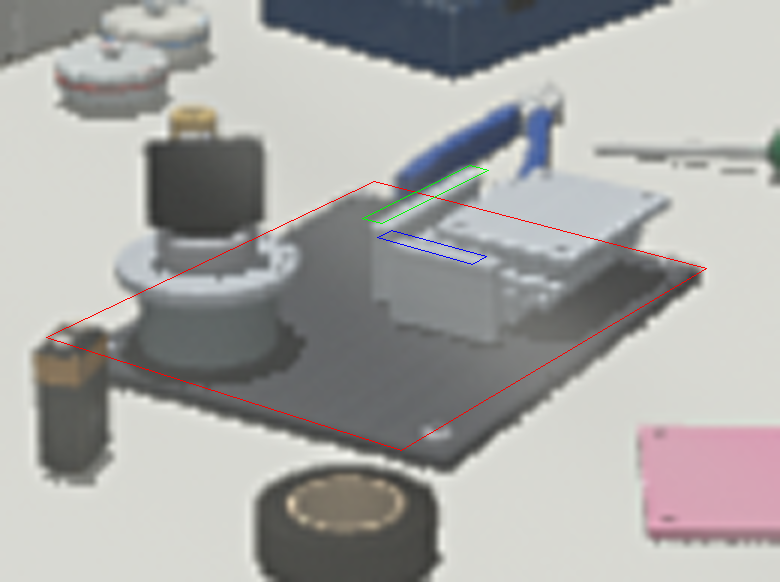

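```bash
python3 - <<'E'
from h import *
from scipy.optimize import least_squares
tp=np.array([[570,42],[680,412],[195,555],[100,175]])/6-.5+[227,164]
tP=[BASE[1],BASE[0],BASE[3],BASE[2]]
# top fences centres of top faces
tp=np.vstack([tp,np.array([[462,231],[376,346]])/6-.5+[227,164]]); tP=tP+[[34.5,0,40],[0,44.5,40]]
sp=np.array([[447,462],[707,272]])/6-.5+[238,172]; sP=[BASE[3],BASE[0]]
def f(v,w=(1,1)):
    e=[]
    e.append(w[0]*(proj("top",jw(v[:3],tP))-tp)); e.append(w[1]*(proj("side",jw(v[:3],sP))-sp)); return np.vstack(e).ravel()
for w in((1,1),(1,0),(0,1)):
    s=least_squares(f,[533,-3,0],args=(w,)); print(s.x.round(3)); print(f(s.x).reshape(-1,2).round(1).tolist())
    if w==(1,1):pose=s.x
knob=jw(pose,[[70,100,74]]);print(knob)
for n,(cx,cy,w,k) in {"top":(292,212,130,6),"side":(303,220,130,6)}.items():
    im=cv2.imread(f"pics/{n}0.png")
    crop(n,im,cx,cy,w,k,n+"c1",[(proj(n,jw(pose,B)),c) for B,c in ((BASE,(0,0,255)),(BF,(0,255,0)),(LF,(255,0,0)))])
E
```

```text
[ 5.2917e+02 -3.0420e+00  8.7000e-02]
[[0.1, -1.0], [0.7, 0.9], [-0.9, 0.7], [-1.3, -1.1], [-0.0, 0.7], [-0.1, 0.7], [0.1, -1.9], [0.1, -2.4]]
[ 5.29687e+02 -3.80500e+00  9.20000e-02]
[[0.1, -1.3], [1.1, 0.5], [-0.5, 0.7], [-1.1, -1.1], [0.2, 0.5], [0.2, 0.5], [0.5, -2.1], [0.0, -2.6]]
[5.23387e+02 6.39400e+00 8.90000e-02]
[[-3.3, 1.9], [-2.6, 3.9], [-4.4, 4.0], [-4.8, 2.0], [-3.5, 3.9], [-3.7, 3.9], [-0.1, 0.4], [0.1, -0.6]]
[[590.18741199 102.67854141  74.        ]]
```

View pics/topc1.png

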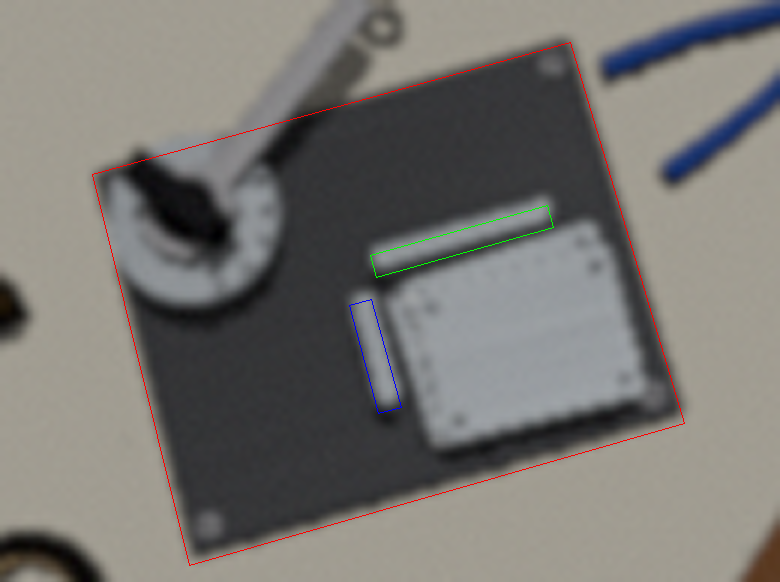

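View pics/sidec1.png

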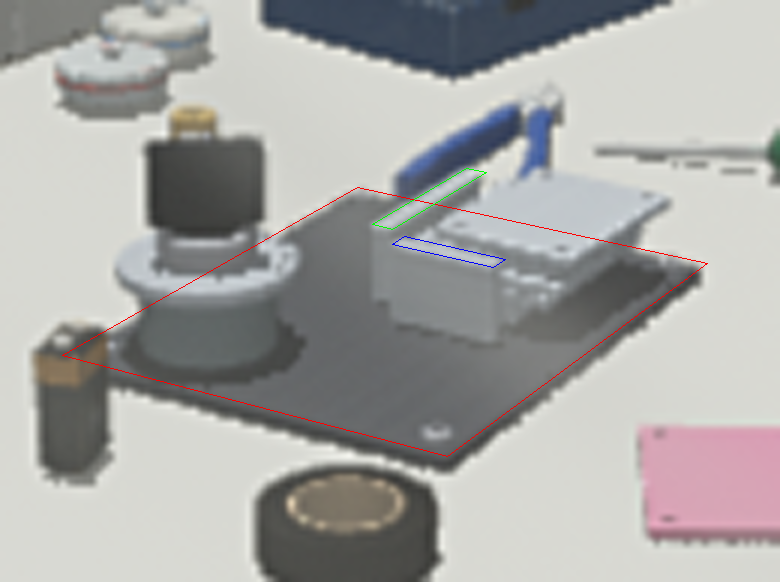

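{"fn": "send_rows", "kwargs": {
  "steps": [
    [[-35, 0, 37], [0, 0.03, 0], -1],
    [[-70, 0, 74], [0, 0.06, 0], -1],
    [[-105, 0, 110], [0, 0.09, 0], -1],
    [[-140, 0, 147], [0, 0.12, 0], -1],
    [[-174, 0, 184], [0, 0.15, 0], -1],
    [[-209, 0, 221], [0, 0.177, 0], -1],
    [[-244, 0, 257], [0, 0.177, 0], -1],
    [[-279, 0, 294], [0, 0.177, 0], -1],
    [[-314, 0, 331], [0, 0.177, 0], -1],
    [[-349, 0, 368], [0, 0.177, 0], -1],
    [[-384, 0, 404], [0, 0.177, 0], -1],
    [[-418.6, 0, 441.3], [0, 0.177, 0], -1]
  ]
}}

```text
time_s: 2.2
position: [456.7, -15.4, 205.9]
ee_rot: [-1.25, 1.141, -1.144]
contact_force: [0.8, -0.1, -1.0]
opening: 0.02
```

```bash
cat >> h.py <<'E'
def go(pose,jp,yaw=None):
    """tool-frame shift and turn to put TCP at jig point jp, tool z at jig yaw"""
    s=r.get_state(); M=R.from_rotvec(s["ee_rot"]).as_matrix()
    t=jw(pose,[jp])[0]; d=M.T@(t-s["position"])
    y=np.arctan2(M[1,2],M[0,2])
    print("pos",s["position"].round(1),"tooldelta",d.round(1),"yaw",round(y,4),"down",M[:,1].round(3),"F",s["contact_force"].round(1),"t",round(s["time_s"],2))
    if yaw is not None: print("turn y",round(y-(pose[2]+yaw),4))
POSE=(530.5,-3.5,0.09)
E
python3 -c "
from h import *
go(POSE,(-70,0,60),0)"
```

```text
pos [456.7 -15.4 205.9] tooldelta [ -5.3 145.9   4.4] yaw 0.0902 down [ 0.001 -0.001 -1.   ] F [ 0.8 -0.1 -1. ] t 2.2
turn y 0.0002
```

{"fn": "send_rows", "kwargs": {
  "steps": [
    [[-5, 48, 0], [0, 0, 0], -1],
    [[-5, 96, 0], [0, 0, 0], -1],
    [[-5, 130, 0], [0, 0, 0], -1],
    [[-5, 146, 0], [0, 0, 0], -1],
    [[-5, 170, 0], [0, 0, 0], -1],
    [[-5, 180, 0], [0, 0, 0], -1],
    [[-5, 190, 0], [0, 0, 0], -1],
    [[-5, 190, 0], [0, 0, 0], -1]
  ]
}}

```text
time_s: 3.0
position: [454.9, -12.5, 14.7]
ee_rot: [-1.251, 1.144, -1.142]
contact_force: [-0.3, -0.1, 0.0]
opening: 0.005
```

```bash
python3 - <<'E'
from h import *
go(POSE,(-70,0,16),0)
s=r.get_state()["position"]
for n,(cx,cy,w,k) in {"top":(292,222,130,6),"side":(323,220,130,6)}.items():
    im=optics.snapshot(n)
    M=R.from_rotvec(r.get_state()["ee_rot"]).as_matrix()
    box=np.array([[a,0,b] for a,b in((-12.5,-8),(12.5,-8),(12.5,8),(-12.5,8))])@M.T+s
    crop(n,im,cx,cy,w,k,n+"c2",[(proj(n,box),(0,0,255)),(proj(n,jw(POSE,BF)),(0,255,0))])
E
```

```text
pos [454.9 -12.5  14.7] tooldelta [-2.1 -1.3  6.1] yaw 0.0897 down [-0.002  0.    -1.   ] F [-0.3 -0.1  0. ] t 3.0
turn y -0.0003
```

View pics/topc2.png

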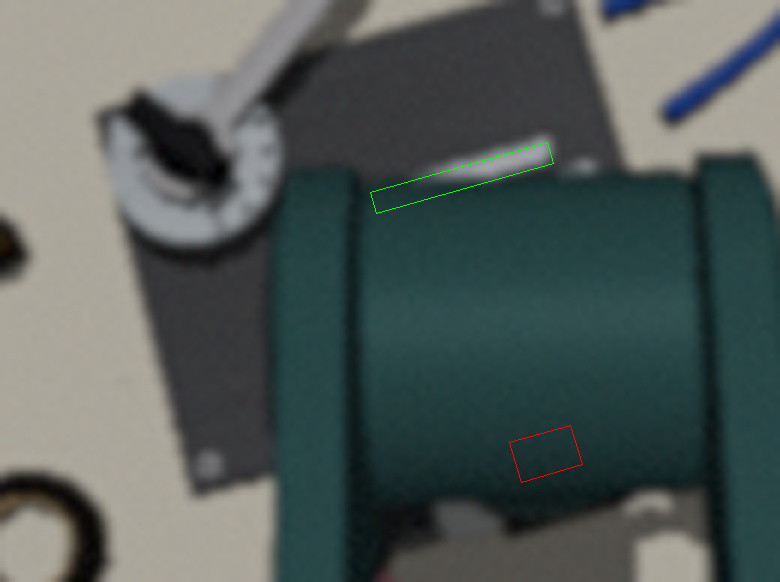

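View pics/sidec2.png

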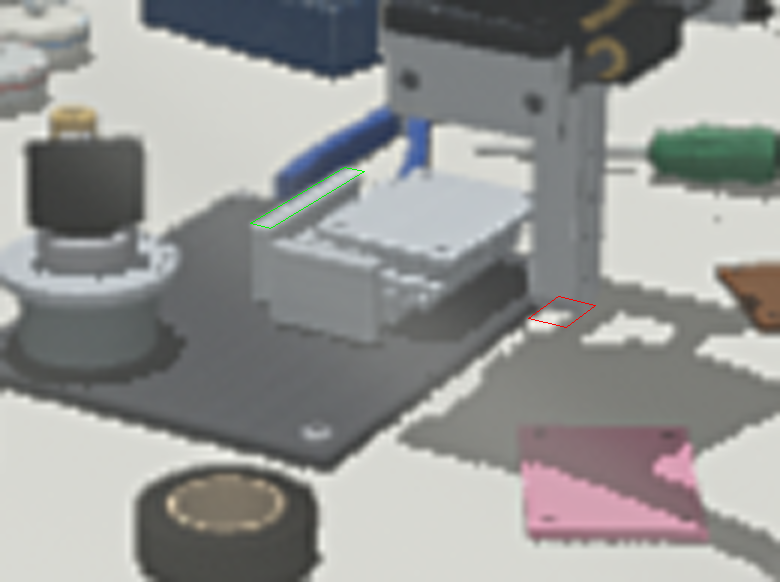

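{"fn": "send_rows", "kwargs": {
  "steps": [
    [[-2, -0.5, 6], [0, 0, 0], -1],
    [[-2, -0.5, 11], [0, 0, 0], -1],
    [[-2, -0.5, 16], [0, 0, 0], -1],
    [[-2, -0.5, 19], [0, 0, 0], -1],
    [[-2, -0.5, 22], [0, 0, 0], -1],
    [[-2, -0.5, 25], [0, 0, 0], -1],
    [[-2, -0.5, 27], [0, 0, 0], -1],
    [[-2, -0.5, 29], [0, 0, 0], -1],
    [[-2, -0.5, 31], [0, 0, 0], -1]
  ]
}}

```text
time_s: 4.0
position: [485.7, -7.6, 15.8]
ee_rot: [-1.251, 1.144, -1.142]
contact_force: [-2.7, -0.1, 1.2]
opening: 0.007
```

```bash
python3 - <<'E'
from h import *
go(POSE,(-38,0,15),0)
n="side";im=optics.snapshot(n);crop(n,im,323,215,130,6,"sidec3")
E
```

```text
pos [485.7  -7.6  15.8] tooldelta [-0.1  0.8  7. ] yaw 0.0898 down [-0.002  0.    -1.   ] F [-2.7 -0.1  1.2] t 4.0
turn y -0.0002
```

View pics/sidec3.png

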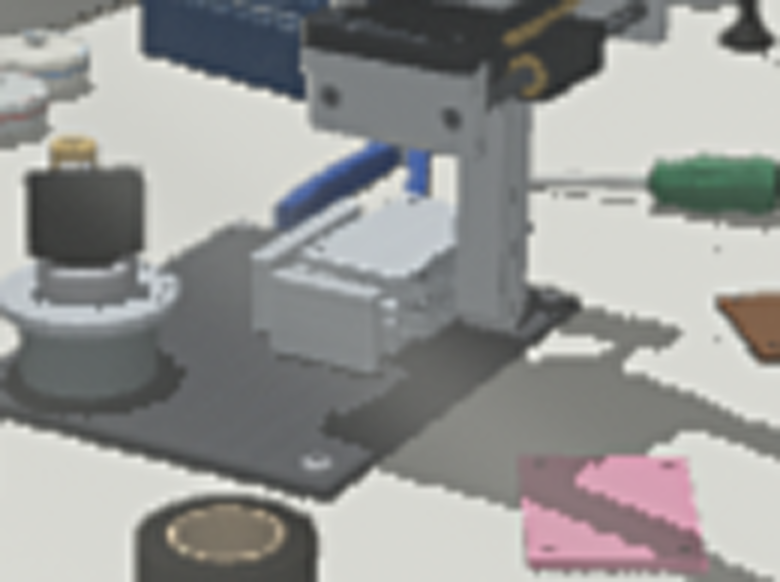

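{"fn": "send_rows", "kwargs": {
  "steps": [
    [[0, 0, 1.5], [0, 0, 0], -1],
    [[0, 0, 3], [0, 0, 0], -1],
    [[0, 0, 4], [0, 0, 0], -1],
    [[0, 0, 4], [0, 0, 0], -1]
  ]
}}

```text
time_s: 4.45
position: [488.6, -7.3, 15.7]
ee_rot: [-1.253, 1.146, -1.141]
contact_force: [-6.3, 0.1, 4.2]
opening: 0.0
```

{"fn": "send_rows", "kwargs": {
  "steps": [
    [[0, 0, 0.7], [0, 0, 0], -1],
    [[0, 0, 1.4], [0, 0, 0], -1],
    [[0, 0, 1.4], [0, 0, 0], -1]
  ]
}}

```text
time_s: 4.75
position: [489.3, -7.2, 15.7]
ee_rot: [-1.254, 1.147, -1.14]
contact_force: [-7.7, 0.4, 5.1]
opening: 0.007
```

{"fn": "send_rows", "kwargs": {
  "steps": [
    [[0, 0, 0.7], [0, 0, 0], -1],
    [[0, 0, 1], [0, 0, 0], -1],
    [[0, 0, 1], [0, 0, 0], -1]
  ]
}}

```text
time_s: 5.05
position: [489.4, -7.2, 15.7]
ee_rot: [-1.256, 1.148, -1.139]
contact_force: [-10.2, -0.9, 7.5]
opening: 0.008
```

```bash
python3 - <<'E'
from h import *
go(POSE,(-38,0,15),0)
n="side";im=optics.snapshot(n);crop(n,im,323,210,100,8,"sidec4")
E
```

```text
pos [489.4  -7.2  15.7] tooldelta [0.1 0.7 3.3] yaw 0.0899 down [-0.008 -0.    -1.   ] F [-10.2  -0.9   7.5] t 5.05
turn y -0.0001
```

View pics/sidec4.png

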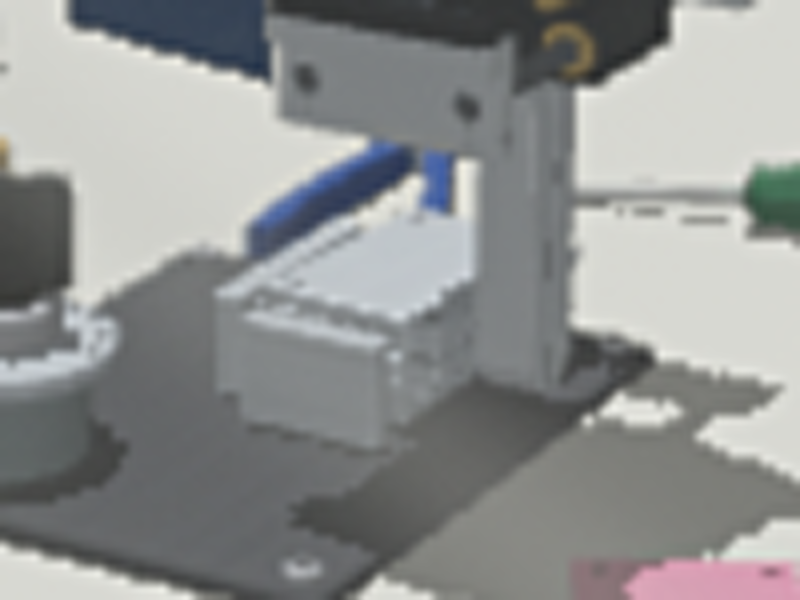

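{"fn": "send_rows", "kwargs": {
  "steps": [
    [[0, 0, 1], [0, 0, 0], -1],
    [[0, 0, 2], [0, 0, 0], -1],
    [[0, 0, 2], [0, 0, 0], -1]
  ]
}}

```text
time_s: 5.4
position: [490.6, -7.1, 15.7]
ee_rot: [-1.257, 1.15, -1.138]
contact_force: [-11.4, -1.9, 9.3]
opening: 0.011
```

```bash
python3 - <<'E'
from h import *
go(POSE,(-38,0,15),0)
print(r.get_state()["moment"])
E
```

```text
pos [490.6  -7.1  15.7] tooldelta [-0.   0.7  2.1] yaw 0.0899 down [-0.009 -0.    -1.   ] F [-11.4  -1.9   9.3] t 5.4
turn y -0.0001
[-0.09435464  2.19127635 -0.1027897 ]
```

{"fn": "send_rows", "kwargs": {
  "steps": [
    [[0, -0.5, 1], [0, 0, 0], -1],
    [[0, -0.5, 2], [0, 0, 0], -1],
    [[0, -0.5, 2], [0, 0, 0], -1],
    [[0, -0.5, 2], [0, 0, 0], -1]
  ]
}}

```text
time_s: 5.8
position: [490.6, -7.1, 15.7]
ee_rot: [-1.261, 1.153, -1.136]
contact_force: [-16.1, -1.1, 11.2]
opening: 0.001
```

```bash
python3 - <<'E'
from h import *
go(POSE,(-38,0,15),0)
print(r.get_state()["moment"])
n="top";im=optics.snapshot(n);crop(n,im,303,202,100,8,"topc5")
n="side";im=optics.snapshot(n);crop(n,im,323,210,100,8,"sidec5")
E
```

```text
pos [490.6  -7.1  15.7] tooldelta [0.  0.7 2.1] yaw 0.0899 down [-0.014 -0.001 -1.   ] F [-16.1  -1.1  11.2] t 5.8
turn y -0.0001
[-0.21605804  2.89070723 -0.07173287]
```

View pics/sidec5.png

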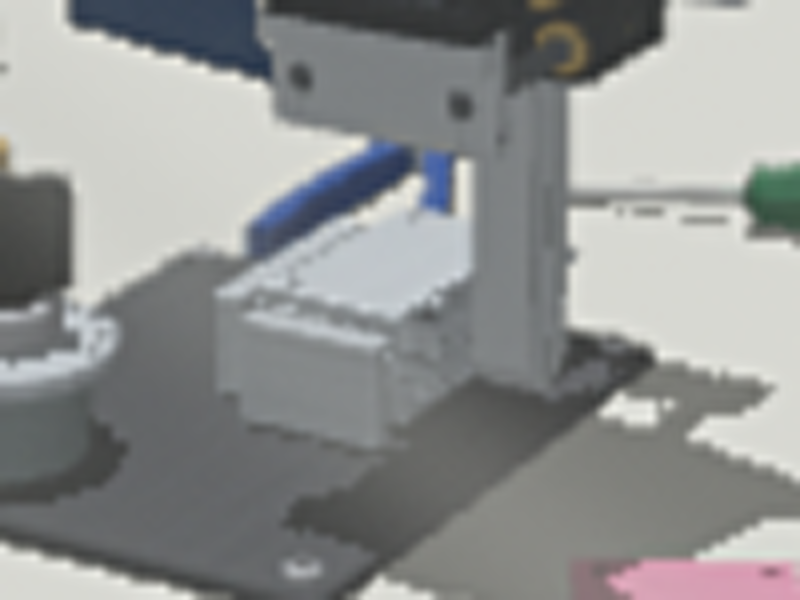

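View pics/topc5.png

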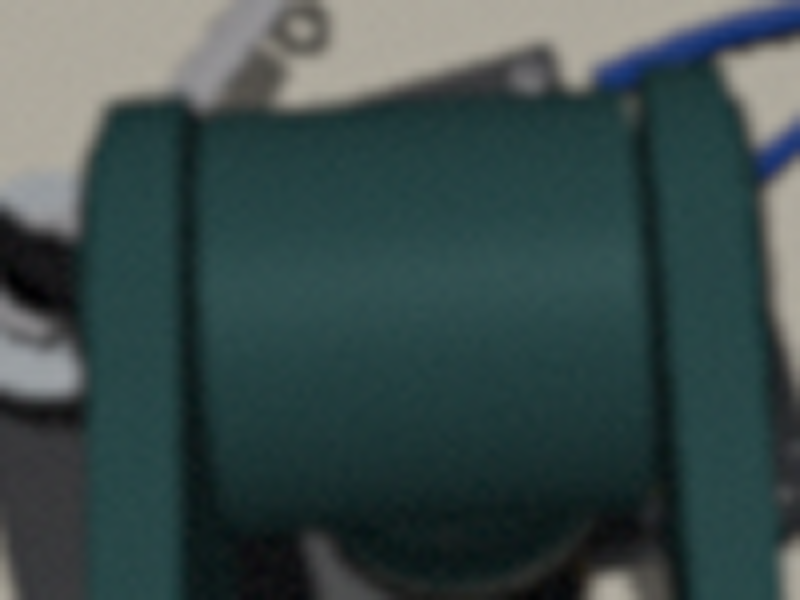

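{"fn": "send_rows", "kwargs": {
  "steps": [
    [[0, 0, -1], [0.01, 0, 0], -1],
    [[0, 0, -1], [0.022, 0, 0], -1],
    [[0, 0, 0], [0.022, 0, 0], -1],
    [[0, 0, 0], [0.022, 0, 0], -1]
  ]
}}

```text
time_s: 6.3
position: [491.1, -7.1, 15.5]
ee_rot: [-1.243, 1.136, -1.147]
contact_force: [-13.9, -0.8, 8.7]
opening: 0.003
```

```bash
python3 - <<'E'
from h import *
go(POSE,(-38,0,15),0)
E
```

```text
pos [491.1  -7.1  15.5] tooldelta [-0.1  0.5  1.5] yaw 0.0898 down [ 0.009  0.001 -1.   ] F [-13.9  -0.8   8.7] t 6.3
turn y -0.0002
```

```bash
cat >> h.py <<'E'
def ray(n,uv,z):
    p=optics.camera_params(n);V=np.linalg.inv(np.array(p["view"]))
    d=V[:3,:3]@np.array([(uv[0]-p["cx"])/p["fx"],-(uv[1]-p["cy"])/p["fy"],-1]);o=V[:3,3]
    return o+d*(z-o[2])/d[2]
def tojig(pose,P):
    c,s=np.cos(pose[2]),np.sin(pose[2]);dx,dy=P[0]-pose[0],P[1]-pose[1]
    return np.array([c*dx+s*dy,-s*dx+c*dy,P[2]])
E
python3 - <<'E'
from h import *
for u in ((372,180),(386,207),(395,226),(328,172),(338,190),(223,214)): print(u,tojig(POSE,ray("top",u,7)).round())
go(POSE,(-70,0,110),0)
E
```

```text
(372, 180) [  48. -178.    7.]
(386, 207) [ -26. -190.    7.]
(395, 226) [ -77. -196.    7.]
(328, 172) [ 98. -79.   7.]
(338, 190) [ 47. -90.   7.]
(223, 214) [ 68. 196.   7.]
pos [491.1  -7.1  15.5] tooldelta [ -0.1 -94.8 -29.6] yaw 0.0898 down [ 0.009  0.001 -1.   ] F [-13.9  -0.8   8.7] t 6.3
turn y -0.0002
```

{"fn": "send_rows", "kwargs": {
  "steps": [
    [[0, 0, -10], [-0.009, 0, 0], -1],
    [[0, 0, -26], [-0.009, 0, 0], -1],
    [[0, -20, -30], [-0.009, 0, 0], -1],
    [[20, -60, -30], [-0.009, 0, 0], -1],
    [[60, -65, -10], [-0.009, 0, 0], -1],
    [[85, -65, 20], [-0.009, 0, 0], -1],
    [[85, -65, 40], [-0.009, 0, 0], -1]
  ]
}}

```text
time_s: 7.0
position: [545.8, -91.5, 83.7]
ee_rot: [-1.237, 1.131, -1.156]
contact_force: [0.8, 0.5, -0.5]
opening: 0.006
```

{"fn": "send_rows", "kwargs": {
  "steps": [
    [[0, 0, 0], [0, -0.15, 0], -1],
    [[0, 0, 0], [0, -0.3, 0], -1],
    [[0, 0, 0], [0, -0.45, 0], -1],
    [[0, 0, 0], [0, -0.6, 0], -1],
    [[0, 0, 0], [0, -0.75, 0], -1],
    [[0, 0, 0], [0, -0.9, 0], -1],
    [[0, 0, 0], [0, -1.05, 0], -1],
    [[0, 0, 0], [0, -1.2, 0], -1],
    [[0, 0, 0], [0, -1.35, 0], -1],
    [[0, 0, 0], [0, -1.5, 0], -1],
    [[0, 0, 0], [0, -1.571, 0], -1],
    [[0, 0, 0], [0, -1.571, 0], -1]
  ]
}}

```text
time_s: 8.2
position: [543.5, -88.2, 82.6]
ee_rot: [-1.57, -0.082, 0.059]
contact_force: [0.3, -0.0, -0.1]
opening: 0.008
```

```bash
python3 - <<'E'
from h import *
go(POSE,(0,-80,15),np.pi/2)
n="side";im=optics.snapshot(n);crop(n,im,323,210,100,8,"sidec6")
n="top";im=optics.snapshot(n);crop(n,im,303,202,100,8,"topc6")
E
```

```text
pos [543.5 -88.2  82.6] tooldelta [-6.3 67.5  5.6] yaw 1.6605 down [ 0.015  0.001 -1.   ] F [ 0.3 -0.  -0.1] t 8.2
turn y -0.0003
```

View pics/sidec6.png

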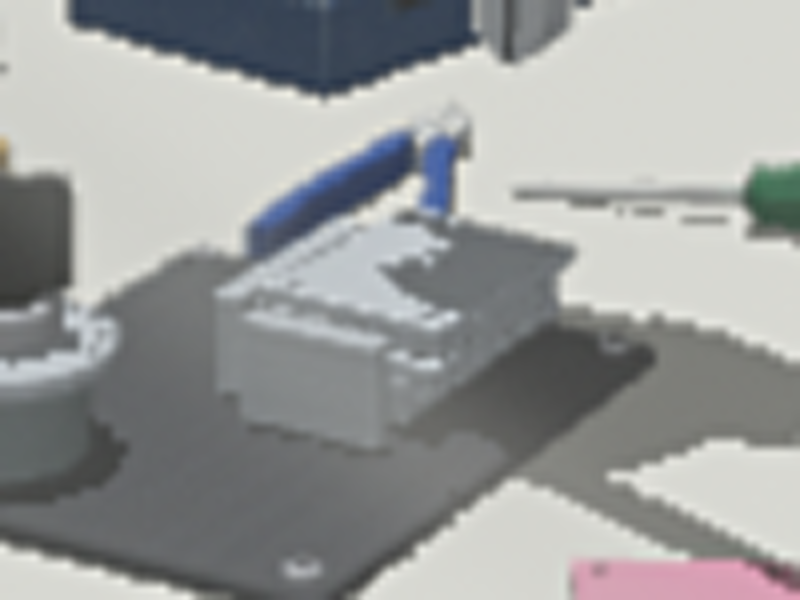

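View pics/topc6.png

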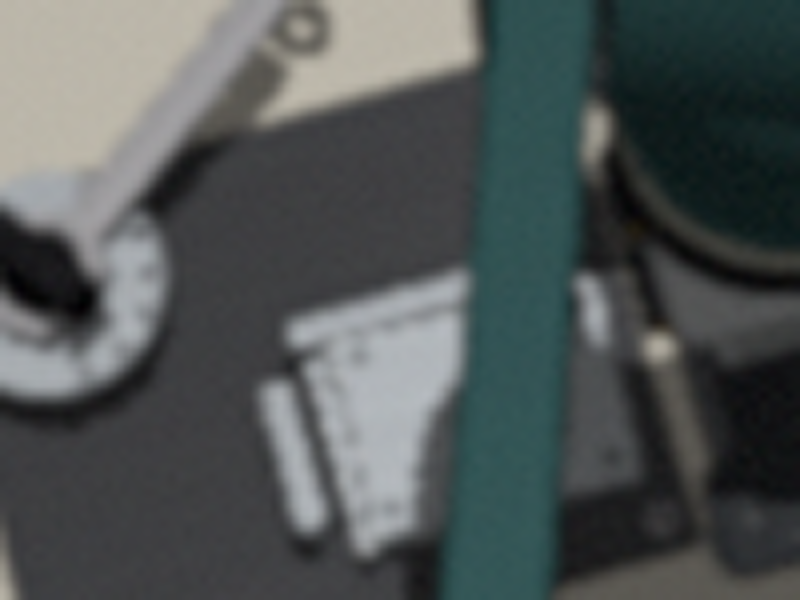

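{"fn": "send_rows", "kwargs": {
  "steps": [
    [[-6.3, 25, 2], [0, 0, 0.015], -1],
    [[-6.3, 55, 2], [0, 0, 0.015], -1],
    [[-6.3, 67, 2], [0, 0, 0.015], -1],
    [[-6.3, 67.5, 5], [0, 0, 0.015], -1],
    [[-6.3, 67.5, 10], [0, 0, 0.015], -1],
    [[-6.3, 67.5, 13], [0, 0, 0.015], -1],
    [[-6.3, 67.5, 16], [0, 0, 0.015], -1],
    [[-6.3, 67.5, 19], [0, 0, 0.015], -1],
    [[-6.3, 67.5, 22], [0, 0, 0.015], -1],
    [[-6.3, 67.5, 25], [0, 0, 0.015], -1]
  ]
}}

```text
time_s: 9.3
position: [535.3, -63.8, 15.2]
ee_rot: [-1.571, -0.07, 0.072]
contact_force: [0.3, -1.9, 0.8]
opening: 0.006
```

```bash
python3 - <<'E'
from h import *
go(POSE,(0,-48,15),np.pi/2)
E
```

```text
pos [535.3 -63.8  15.2] tooldelta [ 0.6  0.2 12.5] yaw 1.6609 down [-0.001 -0.001 -1.   ] F [ 0.3 -1.9  0.8] t 9.3
turn y 0.0001
```

Contact started; continue towards the left fence.

{"fn": "send_rows", "kwargs": {
  "steps": [
    [[0.5, 0, 2], [0, 0, 0], -1],
    [[0.5, 0, 4], [0, 0, 0], -1],
    [[0.5, 0, 6], [0, 0, 0], -1],
    [[0.5, 0, 8], [0, 0, 0], -1],
    [[0.5, 0, 8], [0, 0, 0], -1]
  ]
}}

```text
time_s: 9.8
position: [534.8, -55.7, 14.9]
ee_rot: [-1.57, -0.069, 0.072]
contact_force: [0.1, -3.6, 0.7]
opening: 0.004
```

{"fn": "send_rows", "kwargs": {
  "steps": [
    [[0, 0, 1.5], [0.004, 0, 0], -1],
    [[0, 0, 3], [0.008, 0, 0], -1],
    [[0, 0, 3], [0.008, 0, 0], -1]
  ]
}}

```text
time_s: 10.1
position: [534.9, -53.4, 14.8]
ee_rot: [-1.563, -0.069, 0.071]
contact_force: [1.1, -4.9, 2.0]
opening: 0.004
```

{"fn": "send_rows", "kwargs": {
  "steps": [
    [[0, 0, 1.5], [0.003, 0, 0], -1],
    [[0, 0, 2], [0.006, 0, 0], -1],
    [[0, 0, 2], [0.006, 0, 0], -1]
  ]
}}

```text
time_s: 10.4
position: [535.5, -52.9, 14.9]
ee_rot: [-1.56, -0.07, 0.07]
contact_force: [1.8, -8.0, -0.8]
opening: 0.006
```

```bash
python3 - <<'E'
from h import *
go(POSE,(0,-48,15),np.pi/2)
E
```

```text
pos [535.5 -52.9  14.9] tooldelta [-0.5 -0.1  1.6] yaw 1.6601 down [-0.001  0.01  -1.   ] F [ 1.8 -8.  -0.8] t 10.4
turn y -0.0007
```

{"fn": "send_rows", "kwargs": {
  "steps": [
    [[0, 0, 1], [0.003, 0, 0], -1],
    [[0, 0, 2], [0.006, 0, 0], -1],
    [[0, 0, 2], [0.006, 0, 0], -1]
  ]
}}

```text
time_s: 10.7
position: [535.5, -52.7, 15.0]
ee_rot: [-1.558, -0.07, 0.07]
contact_force: [2.1, -12.5, -1.5]
opening: 0.005
```

{"fn": "send_rows", "kwargs": {
  "steps": [
    [[0, 0, 1], [0, 0, 0], -1],
    [[0, 0, 2], [0, 0, 0], -1],
    [[0, 0, 2], [0, 0, 0], -1]
  ]
}}

```text
time_s: 11.0
position: [535.5, -52.7, 15.1]
ee_rot: [-1.561, -0.07, 0.07]
contact_force: [2.1, -17.3, -1.1]
opening: 0.0
```

```bash
python3 - <<'E'
from h import *
go(POSE,(0,-48,15),np.pi/2)
E
```

```text
pos [535.5 -52.7  15.1] tooldelta [-0.6  0.1  1.4] yaw 1.6597 down [-0.     0.008 -1.   ] F [  2.1 -17.3  -1.1] t 11.0
turn y -0.0011
```

{"fn": "send_rows", "kwargs": {
  "steps": [
    [[0, 0, -8], [-0.008, 0, 0], -1],
    [[0, 0, -22], [-0.008, 0, 0], -1],
    [[0, -20, -30], [-0.008, 0, 0], -1],
    [[0, -60, -40], [-0.008, 0, 0], -1],
    [[20, -80, -80], [-0.008, 0, 0], -1],
    [[20, -80, -120], [-0.008, 0, 0], -1],
    [[20, -80, -140], [-0.008, 0, 0], -1]
  ]
}}

```text
time_s: 11.7
position: [567.4, -188.1, 92.4]
ee_rot: [-1.558, -0.069, 0.07]
contact_force: [0.1, 0.7, 0.4]
opening: 0.005
```

```bash
python3 - <<'E'
from h import *
go(POSE,(-70,0,90),0)
PL=lambda z:[[-30,-40,z],[30,-40,z],[30,40,z],[-30,40,z]]
for n,(cx,cy,w,k) in {"top":(300,212,90,8),"side":(320,210,90,8)}.items():
    im=optics.snapshot(n); crop(n,im,cx,cy,w,k,n+"c7")
    crop(n,im,cx,cy,w,k,n+"c7o",[(proj(n,jw(POSE,B)),c) for B,c in ((PL(40),(0,0,255)),(BF,(0,255,0)),(LF,(255,0,0)))])
E
```

```text
pos [ 567.4 -188.1   92.4] tooldelta [-90.5   4.7 187. ] yaw 1.6593 down [-0.002  0.012 -1.   ] F [0.1 0.7 0.4] t 11.7
turn y 1.5693
```

View pics/topc7.png

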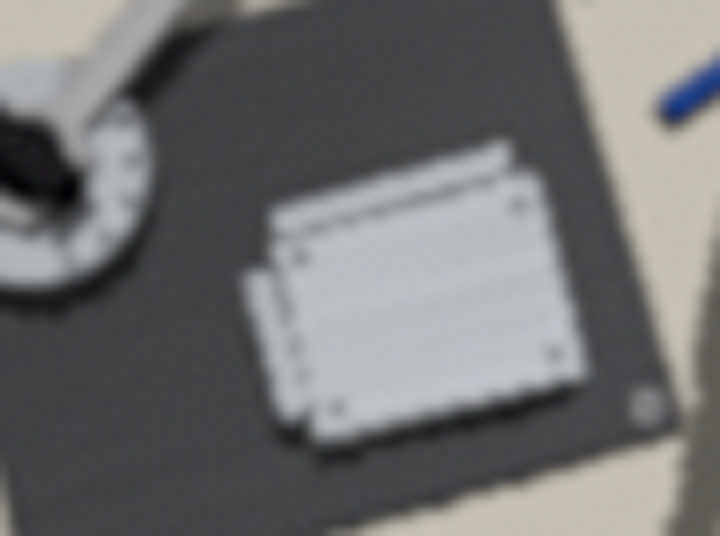

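View pics/sidec7.png

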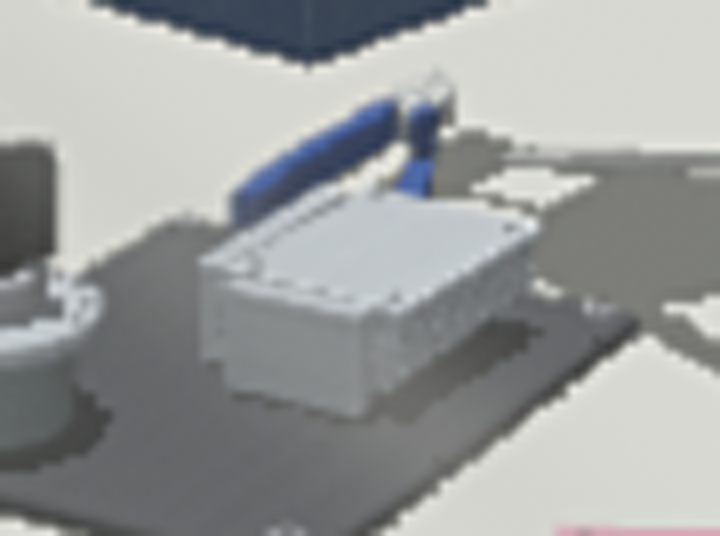

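View pics/sidec7o.png

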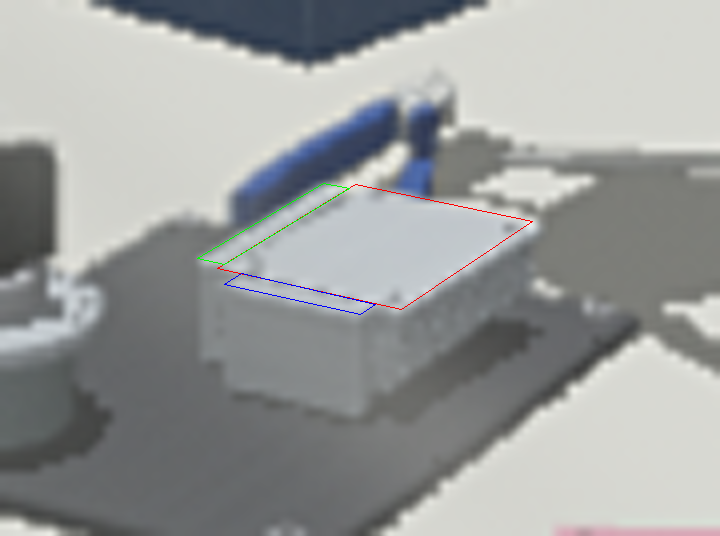

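{"fn": "send_rows", "kwargs": {
  "steps": [
    [[-8, 0, 16], [0, 0.15, 0], -1],
    [[-16, 0, 32], [0, 0.3, 0], -1],
    [[-24, 0, 48], [0, 0.45, 0], -1],
    [[-32, 0, 64], [0, 0.6, 0], -1],
    [[-40, 0, 80], [0, 0.75, 0], -1],
    [[-48, 0, 96], [0, 0.9, 0], -1],
    [[-56, 0, 112], [0, 1.05, 0], -1],
    [[-64, 0, 128], [0, 1.2, 0], -1],
    [[-72, 0, 144], [0, 1.35, 0], -1],
    [[-80, 0, 160], [0, 1.5, 0], -1],
    [[-88, 0, 176], [0, 1.57, 0], -1],
    [[-92, 0, 187], [0, 1.57, 0], -1]
  ]
}}

```text
time_s: 13.0
position: [456.2, -5.3, 93.3]
ee_rot: [-1.245, 1.151, -1.128]
contact_force: [0.5, 0.5, 0.1]
opening: 0.004
```

```bash
python3 - <<'E'
from h import *
go(POSE,(-70,0,15),0)
E
```

```text
pos [456.2  -5.3  93.3] tooldelta [ 6.  78.2  4.5] yaw 0.093 down [-0.006  0.014 -1.   ] F [0.5 0.5 0.1] t 13.0
turn y 0.003
```

{"fn": "send_rows", "kwargs": {
  "steps": [
    [[6, 30, 0], [0.006, 0.003, -0.014], -1],
    [[6, 65, 0], [0.006, 0.003, -0.014], -1],
    [[6, 78, 0], [0.006, 0.003, -0.014], -1],
    [[6, 78, 4], [0.006, 0.003, -0.014], -1],
    [[6, 78, 12], [0.006, 0.003, -0.014], -1],
    [[6, 78, 20], [0.006, 0.003, -0.014], -1],
    [[6, 78, 26], [0.006, 0.003, -0.014], -1],
    [[6, 78, 30], [0.006, 0.003, -0.014], -1],
    [[6, 78, 32], [0.006, 0.003, -0.014], -1],
    [[6, 78, 33], [0.006, 0.003, -0.014], -1]
  ]
}}

```text
time_s: 14.0
position: [491.4, -10.0, 16.4]
ee_rot: [-1.249, 1.141, -1.147]
contact_force: [-1.4, -0.8, 1.1]
opening: 0.007
```

```bash
python3 - <<'E'
from h import *
go(POSE,(-39.5,0,15),0)
E
```

```text
pos [491.4 -10.   16.4] tooldelta [-3.   1.4  0. ] yaw 0.0878 down [ 0.003 -0.002 -1.   ] F [-1.4 -0.8  1.1] t 14.0
turn y -0.0022
```

{"fn": "send_rows", "kwargs": {
  "steps": [
    [[0, 0, 1.5], [0.004, 0, 0], -1],
    [[0, 0, 3], [0.008, 0, 0], -1],
    [[0, 0, 4.5], [0.008, 0, 0], -1],
    [[0, 0, 4.5], [0.008, 0, 0], -1]
  ]
}}

```text
time_s: 14.4
position: [491.7, -10.0, 16.0]
ee_rot: [-1.249, 1.141, -1.147]
contact_force: [-11.7, -1.9, 9.5]
opening: 0.008
```

```bash
python3 - <<'E'
from h import *
go(POSE,(-39.5,0,15),0)
E
```

```text
pos [491.7 -10.   16. ] tooldelta [-2.9  1.  -0.3] yaw 0.0879 down [ 0.003 -0.002 -1.   ] F [-11.7  -1.9   9.5] t 14.4
turn y -0.0021
```

{"fn": "send_rows", "kwargs": {
  "steps": [
    [[0, 0, -8], [0, 0, 0], -1],
    [[0, 0, -24], [0, 0, 0], -1],
    [[0, -10, -30], [0, 0, 0], -1],
    [[0, -50, -35], [0, 0, 0], -1],
    [[0, -100, -35], [0, 0, 0], -1],
    [[0, -120, -35], [0, 0, 0], 1]
  ]
}}

```text
time_s: 15.0
position: [462.5, -12.7, 142.0]
ee_rot: [-1.235, 1.126, -1.157]
contact_force: [0.7, -0.5, 0.7]
opening: 0.06
```

```bash
python3 - <<'E'
from h import *
for n,(cx,cy,w,k) in {"top":(270,202,90,8),"side":(290,210,90,8)}.items():
    im=optics.snapshot(n)
    knob=lambda a,z:(np.array([[x*np.cos(a)-y*np.sin(a)+70,x*np.sin(a)+y*np.cos(a)+100,z] for x,y in((-7,-22),(7,-22),(7,22),(-7,22))]))
    a=np.arctan2(-100,-70)+1.257
    th=np.linspace(0,6.28,40); dial=np.c_[70+34*np.cos(th),100+34*np.sin(th),42+0*th]
    crop(n,im,cx,cy,w,k,n+"c8",[(proj(n,jw(POSE,B)),c) for B,c in ((knob(a,88),(0,0,255)),(dial,(0,255,0)),(LF,(255,0,0)))])
    V=np.linalg.inv(np.array(optics.camera_params(n)["view"]))
    for t in ("knob_grip","index_knob","bush"):
        for d in optics.pinpoint(n,t)[:1]: print(n,t,round(d["score"],2),(V@np.r_[d["at"],1])[:3].round(1))
go(POSE,(70,100,150),a+np.pi/2)
print(jw(POSE,[[70,100,74]]))
E
```

```text
top knob_grip 0.64 [597.4 100.3  74.2]
top index_knob 0.48 [594.9 100.6   3.8]
top bush 0.8 [679.2  11.8  43.5]
side index_knob 0.26 [578.9 187.5  -1. ]
side bush 0.69 [670.1  14.9  45.9]
pos [458.5 -12.3 133.7] tooldelta [-102.6  -15.2  142.4] yaw 0.0877 down [ 0.008 -0.    -1.   ] F [ 0.8 -0.2 -0.7] t 15.4
turn y -0.6486
[[591.22883639 102.38677175  74.        ]]
```

View pics/topc8.png

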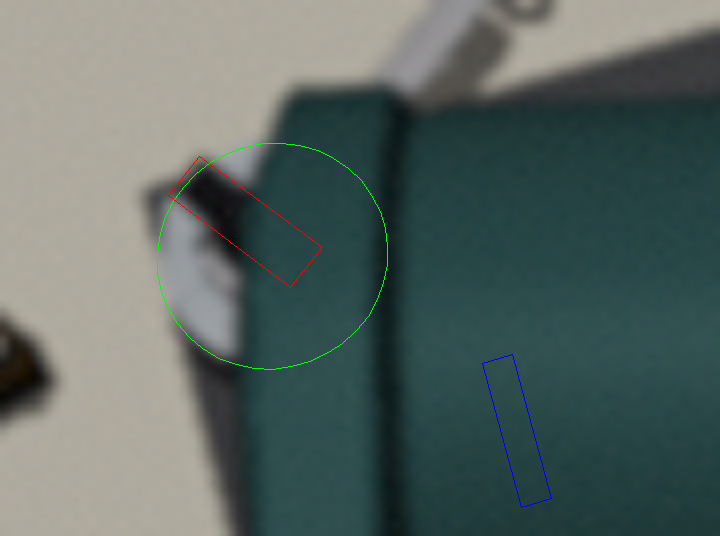

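View pics/sidec8.png

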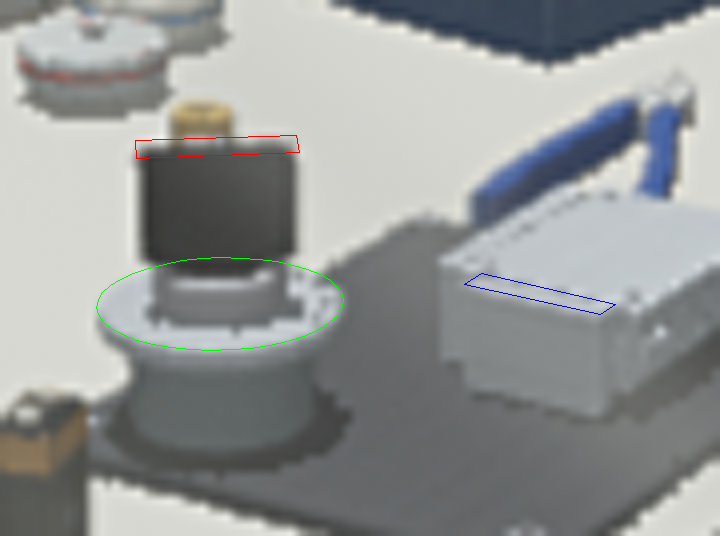

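```bash
python3 - <<'E'
from h import *
n="top";im=cv2.imread("pics/top0.png")
a=np.arctan2(-100,-70)+1.257
knob=lambda z:(np.array([[x*np.cos(a)-y*np.sin(a)+70,x*np.sin(a)+y*np.cos(a)+100,z] for x,y in((-7,-22),(7,-22),(7,22),(-7,22))]))
arm=(np.array([[x*np.cos(a)-y*np.sin(a)+70,x*np.sin(a)+y*np.cos(a)+100,52] for x,y in((0,-7),(122,-7),(122,7),(0,7))]))
th=np.linspace(0,6.28,40); dial=np.c_[70+34*np.cos(th),100+34*np.sin(th),42+0*th]
crop(n,im,275,190,90,8,"topc9",[(proj(n,jw(POSE,B)),c) for B,c in ((knob(88),(0,0,255)),(dial,(0,255,0)),(arm,(255,0,0)))])
E
```

```text
(no output)
```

View pics/topc9.png

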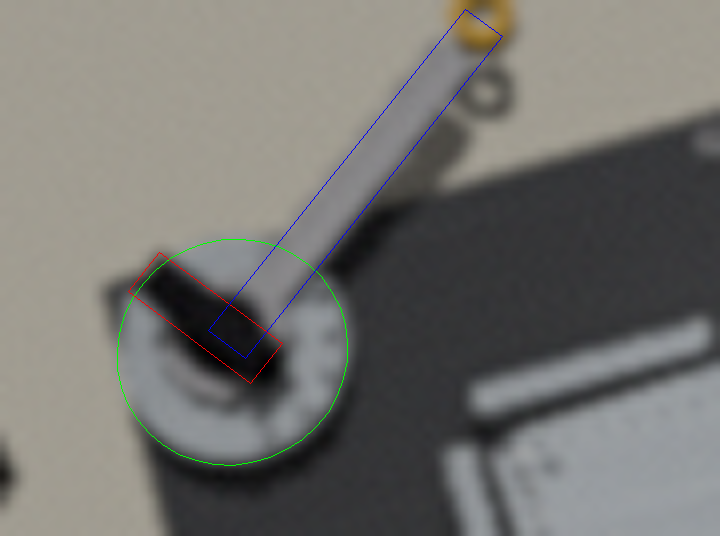

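{"fn": "send_rows", "kwargs": {
  "steps": [
    [[-20, -15, 28], [0, -0.1, 0], 1],
    [[-40, -15, 56], [0, -0.2, 0], 1],
    [[-60, -15, 85], [0, -0.3, 0], 1],
    [[-80, -15, 114], [0, -0.4, 0], 1],
    [[-102, -15, 143], [0, -0.5, 0], 1],
    [[-102, -15, 143], [0, -0.6, 0], 1],
    [[-102, -15, 143], [0, -0.6486, 0], 1],
    [[-102, -15, 143], [0, -0.6486, 0], 1]
  ]
}}

```text
time_s: 16.2
position: [592.4, 102.0, 150.2]
ee_rot: [-1.468, 0.645, -0.658]
contact_force: [0.6, -0.6, -0.5]
opening: 0.995
```

```bash
python3 - <<'E'
from h import *
a=np.arctan2(-100,-70)+1.257
go((531.8,-3.8,.09),(70,100,59),a+np.pi/2)
print(r.get_state()["opening"],r.get_state()["qpos"])
E
```

```text
pos [592.4 102.  150.2] tooldelta [-0.6 91.2 -0.3] yaw 0.7367 down [ 0.009 -0.001 -1.   ] F [ 0.6 -0.6 -0.5] t 16.2
turn y 0.0005
0.9953984021945804 [ 0.07733586  0.2106462   1.34052102 -0.00195046  1.58199929  0.91137317]
```

{"fn": "send_rows", "kwargs": {
  "steps": [
    [[0, 30, 0], [-0.006, 0, 0.006], 1],
    [[0, 60, 0], [-0.006, 0, 0.006], 1],
    [[0, 80, 0], [-0.006, 0, 0.006], 1],
    [[0, 88, 0], [-0.006, 0, 0.006], 1],
    [[0, 91, 0], [-0.006, 0, 0.006], 1],
    [[0, 91, 0], [-0.006, 0, 0.006], 1]
  ]
}}

```text
time_s: 16.8
position: [594.3, 101.5, 61.7]
ee_rot: [-1.469, 0.649, -0.655]
contact_force: [-0.5, -0.2, -0.1]
opening: 1.004
```

```bash
python3 - <<'E'
from h import *
a=np.arctan2(-100,-70)+1.257
go((531.8,-3.8,.09),(70,100,59),a+np.pi/2)
n="side";im=optics.snapshot(n);crop(n,im,290,195,90,8,"sidec10")
E
```

```text
pos [594.3 101.5  61.7] tooldelta [-1.6  2.7 -0.9] yaw 0.7358 down [ 0.004 -0.001 -1.   ] F [-0.5 -0.2 -0.1] t 16.8
turn y -0.0005
```

View pics/sidec10.png

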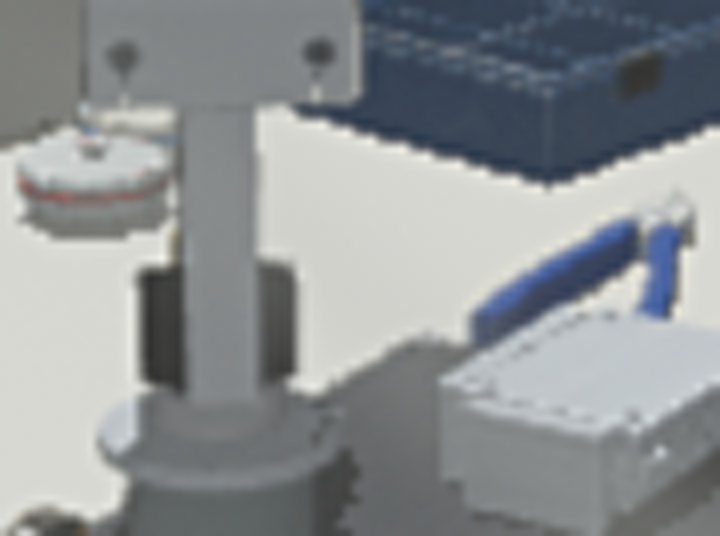

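{"fn": "send_rows", "kwargs": {
  "steps": [
    [[-0.6, 1, -0.5], [0, 0, 0], 0],
    [[-0.6, 1, -0.5], [0, 0, 0], -0.4],
    [[-0.6, 1, -0.5], [0, 0, 0], -1],
    [[-0.6, 1, -0.5], [0, 0, 0], -1],
    [[-0.6, 1, -0.5], [0, 0, 0], -1],
    [[-0.6, 1, -0.5], [0, 0, 0], -1],
    [[-0.6, 1, -0.5], [0, 0, 0], -1],
    [[-0.6, 1, -0.5], [0, 0, 0], -1]
  ]
}}

```text
time_s: 17.65
position: [593.3, 101.7, 60.3]
ee_rot: [-1.47, 0.649, -0.655]
contact_force: [-0.0, -0.0, 0.2]
opening: 0.356
```

```bash
python3 - <<'E'
from h import *
a=np.arctan2(-100,-70)+1.257
go((531.8,-3.8,.09),(70,100,59),a+np.pi/2)
print(r.get_state()["moment"],r.get_state()["opening"]*94)
E
```

```text
pos [593.3 101.7  60.3] tooldelta [-0.8  1.3 -0.3] yaw 0.7364 down [ 0.004 -0.001 -1.   ] F [-0.  -0.   0.2] t 17.65
turn y 0.0002
[ 0.00632677 -0.04682289 -0.01298492] 33.475088297406224
```

{"fn": "send_rows", "kwargs": {
  "steps": [
    [[0, 0, 0], [0, 0, 0], -1],
    [[0, 0, 0], [0, 0, 0], -1],
    [[0, 0, 0], [0, 0, 0], -1],
    [[0, 0, 0], [0, 0, 0], -1],
    [[0, 0, 0], [0, 0, 0], -1],
    [[0, 0, 0], [0, 0, 0], -1]
  ]
}}

```text
time_s: 18.25
position: [592.2, 102.9, 60.3]
ee_rot: [-1.469, 0.651, -0.652]
contact_force: [-3.4, 3.9, 1.9]
opening: 0.146
```

```bash
python3 - <<'E'
from h import *
a=np.arctan2(-100,-70)+1.257
go((531.8,-3.8,.09),(70,100,59),a+np.pi/2)
print(r.get_state()["moment"],r.get_state()["opening"]*94)
E
```

```text
pos [592.2 102.9  60.3] tooldelta [ 0.8  1.3 -0.3] yaw 0.7369 down [ 0.001  0.001 -1.   ] F [-3.4  3.9  1.9] t 18.25
turn y 0.0006
[ 0.69549298  0.6956966  -0.02568598] 13.687990529935115
```

{"fn": "send_rows", "kwargs": {
  "steps": [
    [[-1.8, 0, 0], [0, 0, 0], -1],
    [[-1.8, 0, 0], [0, 0.06, 0], -1],
    [[-1.8, 0, 0], [0, 0.12, 0], -1],
    [[-1.8, 0, 0], [0, 0.18, 0], -1],
    [[-1.8, 0, 0], [0, 0.22, 0], -1]
  ]
}}

```text
time_s: 18.75
position: [592.2, 103.0, 60.3]
ee_rot: [-1.408, 0.819, -0.825]
contact_force: [-1.6, 1.2, 0.5]
opening: 0.145
```

```bash
cat > k.py <<'E'
from h import *
s=r.get_state();M=R.from_rotvec(s["ee_rot"]).as_matrix();y=np.arctan2(M[1,2],M[0,2])
print("turned",round(0.7367-y,4),"pos",s["position"].round(1),"F tool",(M.T@s["contact_force"]).round(1),"Mz",s["moment"].round(3),"open",round(s["opening"]*94,1),"q6",s["qpos"][5].round(2),"down",M[:,1].round(3),"t",s["time_s"])
E
python3 k.py
```

```text
turned 0.2224 pos [592.2 103.   60.3] F tool [-1.8 -0.5 -0.8] Mz [ 0.431  0.35  -0.011] open 13.6 q6 1.14 down [ 0.004 -0.001 -1.   ] t 18.75
```

{"fn": "send_rows", "kwargs": {
  "steps": [
    [[0, 0, 0], [0, 0.06, 0], -1],
    [[0, 0, 0], [0, 0.12, 0], -1],
    [[0, 0, 0], [0, 0.17, 0], -1],
    [[0, 0, 0], [0, 0.2, 0], -1],
    [[0, 0, 0], [0, 0.2, 0], -1]
  ]
}}

```text
time_s: 19.25
position: [592.1, 103.0, 60.3]
ee_rot: [-1.341, 0.97, -0.976]
contact_force: [-0.5, 1.2, 0.8]
opening: 0.148
```

```bash
python3 k.py
```

```text
turned 0.4203 pos [592.1 103.   60.3] F tool [-1.3 -0.8 -0.1] Mz [0.446 0.329 0.008] open 13.9 q6 1.33 down [ 0.004 -0.001 -1.   ] t 19.25
```

{"fn": "send_rows", "kwargs": {
  "steps": [
    [[0, 0, 0], [0, 0.06, 0], -1],
    [[0, 0, 0], [0, 0.1, 0], -1],
    [[0, 0, 0], [0, 0.1, 0], -1]
  ]
}}

```text
time_s: 19.55
position: [592.1, 103.1, 60.3]
ee_rot: [-1.302, 1.044, -1.05]
contact_force: [0.5, 1.7, 0.0]
opening: 0.148
```

```bash
python3 k.py
```

```text
turned 0.5192 pos [592.1 103.1  60.3] F tool [-1.5 -0.   0.9] Mz [0.439 0.364 0.178] open 13.9 q6 1.43 down [ 0.004 -0.001 -1.   ] t 19.55
```

{"fn": "send_rows", "kwargs": {
  "steps": [
    [[0, 0, 0], [0, 0.06, 0], -1],
    [[0, 0, 0], [0, 0.12, 0], -1],
    [[0, 0, 0], [0, 0.18, 0], -1],
    [[0, 0, 0], [0, 0.24, 0], -1],
    [[0, 0, 0], [0, 0.3, 0], -1],
    [[0, 0, 0], [0, 0.318, 0], -1],
    [[0, 0, 0], [0, 0.318, 0], -1]
  ]
}}

```text
time_s: 20.25
position: [592.1, 103.2, 60.3]
ee_rot: [-1.157, 1.28, -1.285]
contact_force: [-0.4, 1.3, -0.3]
opening: 0.148
```

```bash
python3 k.py
```

```text
turned 0.837 pos [592.1 103.2  60.3] F tool [-1.3  0.3 -0.5] Mz [ 0.437  0.284 -0.044] open 13.9 q6 1.75 down [ 0.004 -0.    -1.   ] t 20.25
```

{"fn": "send_rows", "kwargs": {
  "steps": [
    [[0, 0, 0], [0, 0.06, 0], -1],
    [[0, 0, 0], [0, 0.1, 0], -1],
    [[0, 0, 0], [0, 0.1, 0], -1]
  ]
}}

```text
time_s: 20.55
position: [592.1, 103.2, 60.3]
ee_rot: [-1.105, 1.352, -1.357]
contact_force: [-1.7, 2.9, 0.7]
opening: 0.153
```

```bash
python3 k.py
```

```text
turned 0.9365 pos [592.1 103.2  60.3] F tool [-2.5 -0.7 -2.2] Mz [0.577 0.313 0.081] open 14.4 q6 1.85 down [ 0.004 -0.    -1.   ] t 20.55
```

{"fn": "send_rows", "kwargs": {
  "steps": [
    [[0, 0, 0], [0, 0.06, 0], -1],
    [[0, 0, 0], [0, 0.12, 0], -1],
    [[0, 0, 0], [0, 0.18, 0], -1],
    [[0, 0, 0], [0, 0.24, 0], -1],
    [[0, 0, 0], [0, 0.3, 0], -1],
    [[0, 0, 0], [0, 0.32, 0], -1],
    [[0, 0, 0], [0, 0.32, 0], -1]
  ]
}}

```text
time_s: 21.25
position: [592.2, 103.3, 60.3]
ee_rot: [-0.913, 1.578, -1.582]
contact_force: [-1.0, 2.9, -0.6]
opening: 0.147
```

```bash
python3 k.py; python3 - <<'E'
from h import *
for n,(cx,cy,w,k) in {"top":(285,202,100,8),"side":(300,200,100,8)}.items():
    im=optics.snapshot(n); P=jw(POSE,[[0,0,44]]); th=np.linspace(0,6.28,30); c=np.c_[10*np.cos(th),10*np.sin(th),56+0*th]
    crop(n,im,cx,cy,w,k,n+"c11")
    V=np.linalg.inv(np.array(optics.camera_params(n)["view"]))
    for t in ("bush","nest","plate_3"):
        for d in optics.pinpoint(n,t)[:3]: print(n,t,round(d["score"],2),tojig(POSE,(V@np.r_[d["at"],1])[:3]).round(1))
E
```

```text
turned 1.2567 pos [592.2 103.3  60.3] F tool [-2.   0.6 -2.4] Mz [ 0.587  0.168 -0.011] open 13.8 q6 2.17 down [ 0.004 -0.    -1.   ] t 21.25
top bush 0.6 [ 3.5 -2.4 45.9]
top nest 0.59 [ 5.3 -5.4 22.3]
top plate_3 0.95 [ 2.6  1.6 35.8]
top plate_3 0.9 [-154.1 -277.7    1.2]
top plate_3 0.87 [-142.5   99.3    3. ]
side bush 0.91 [-0.7  1.6 49.6]
side nest 0.94 [ 2.7  2.1 20.9]
side nest 0.73 [72.2 98.7 73.3]
side nest 0.5 [-2.1  1.8 30.2]
side plate_3 0.93 [-144.5 -103.1   -1.8]
side plate_3 0.7 [-145.2   92.2   -2.6]
side plate_3 0.57 [ 3.3  1.2 32.1]
```

View pics/topc11.png

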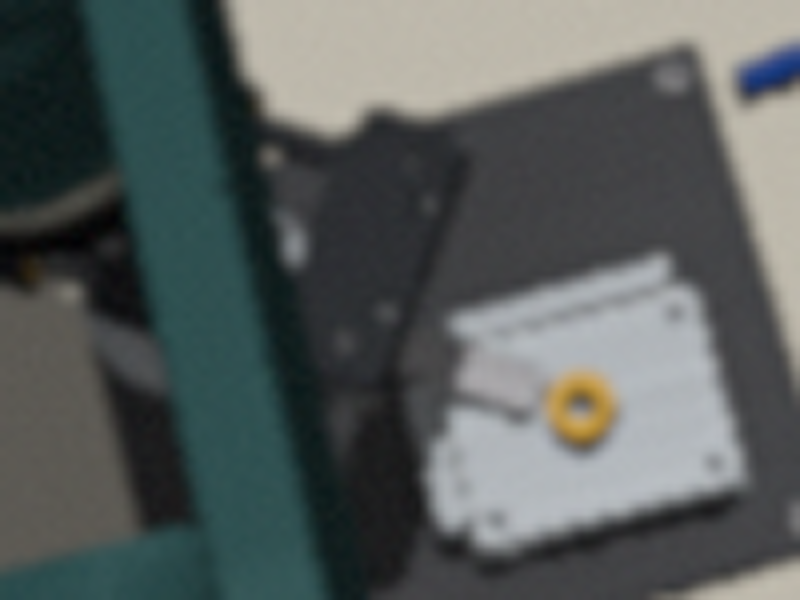

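View pics/sidec11.png

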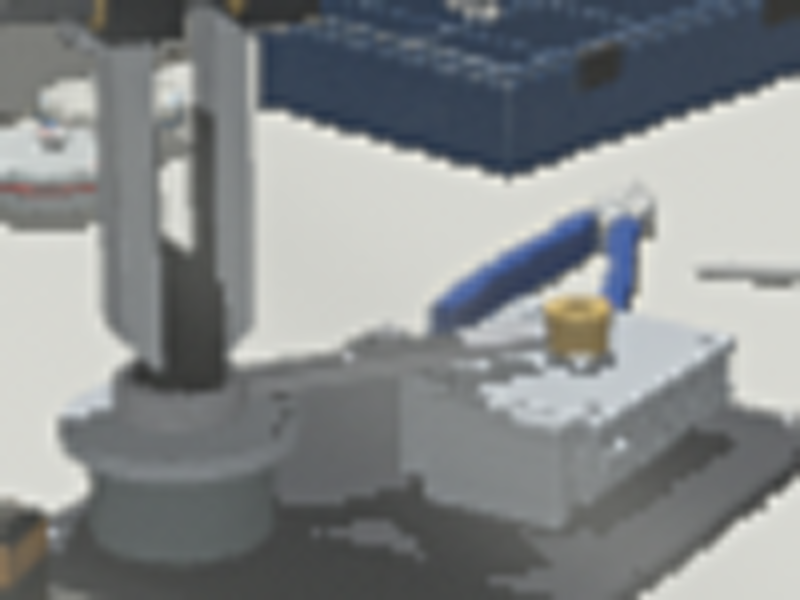

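The bush stands over the middle of the squared stack: brass ring at about (581,408) in the top crop, between the stack's corner holes. The turn measures 1.257 rad, the residual moment about the axis is near zero, and the knob is still gripped at 13.8 mm. I'll settle briefly, check again and hand in.

{"fn": "send_rows", "kwargs": {
  "steps": [
    [[0, 0, 0], [0, 0, 0], -1],
    [[0, 0, 0], [0, 0, 0], -1],
    [[0, 0, 0], [0, 0, 0], -1],
    [[0, 0, 0], [0, 0, 0], -1]
  ]
}}

```text
time_s: 22.05
position: [592.1, 103.3, 60.3]
ee_rot: [-0.912, 1.579, -1.583]
contact_force: [0.8, 4.9, -0.5]
opening: 0.148
```

```bash
python3 k.py; python3 -c "
from cell import r
print(r.hand_in())"
```

```text
turned 1.2582 pos [592.1 103.3  60.3] F tool [-4.7  0.5 -1.7] Mz [0.945 0.06  0.016] open 13.9 q6 2.17 down [ 0.004 -0.    -1.   ] t 22.05
the job is handed in; nothing more can be done
None
```

The blanks are squared against both fences, and the knob is held at the third stop with the gripper still on it. I handed the job in at about 22 s.

**Stack:** I pushed it to the back fence, then the left fence, then the back fence again. Each push ended with the fingers stopped dead while the force climbed to about 12–17 N. Both cameras then showed the top blank flush along both fences. The lower edges also looked lined up, but I only judged those by eye from the side picture.

**Knob:** I turned it clockwise through three stops. The push-back I checked just past the first and second stops was there (0.18 and 0.08 N m).
- **Turn:** 1.258 rad against the 1.257 target.
- **Moment:** the moment about the axis is close to zero.
- **Grip:** the jaws still hold the bar at 13.9 mm.
- **Side load:** about 5 N remains on the gripper.

**Bush:** it stands over the middle of the stack in both pictures. The networks put it within about 4 mm of centre, which is their normal error.

**Disagreements:**
- The side camera's calibration was 2–3 px off the top camera's.
- The knob network read 3–5 mm further back than where the grip actually settled.
- The first back push felt stiff about 2 mm before home, then moved in; the second push, further in, confirmed it.

The arm stayed clear of the bystanders and look-alikes. None looked moved in the pictures, though I made no separate measurement of them at the end.

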